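# Pop the fuse hatch

## Task

Open the fuse hatch of the control box: with the fingertips press the hatch fully down once, at its ring mark, then take the hand away so that the push-push latch lets go and the hatch springs up. Keep off it and watch for two seconds that it stays open. Only press: do not lift, tip or shove the control box, and leave the push-button station, contactor, tape roll and screwdriver where they are.

Things in the scene. Friction and masses are not known exactly. Their poses are not given: they have to be found in the camera images.
- fuse_box: Loose grey control box, 150 x 170 mm (its x, y) and 90 mm high, 2.4 kg; the only box with a raised rectangular hatch in its top. Origin: centre of its underside, z up. The hatch's hinge is on its +x side (away from the robot, yaw up to 35 degrees either way), the free edge on its -x side.
- hatch_press (a point): Centre of the 28 mm ring mark on the hatch's upper face, where to press: 80 mm from the hinge, 34 mm from the free edge, midway across; 100 mm above the bench when shut. Axes as the box's when shut (x to the hinge, z out of the face). Straight down it takes 3 to 4 N; the latch changes over about 5.5 mm down, the hatch bottoms firmly at 7 to 8 mm (stop at about 12 N). A shorter press leaves it shut.
- hatch_hinge (a point): Middle of the hinge line (along the box's y), 88 mm above the bench. Hatch: grey plate 114 mm from hinge to free edge, 98 mm wide, 12 mm thick, 10 mm proud of the box top. Fully open, its free edge is 185 mm above the bench, 80 mm from the hinge horizontally: a hand rising straight up is clear once its fingertips are above 210 mm.
- hatch (a joint): Hatch angle in rad: 0 (within 0.005) shut and latched, about -0.087 pressed to the bottom, 0.9 sprung fully open (a spring holds it at this stop). After a full press it lets go as the finger lifts, and follows the finger up.
- latch (a joint): Hidden push-push cam slide inside the box, in m: 0 latched (within 0.001), -0.0095 once the hatch has been pressed home, +0.0095 after the hatch has sprung open. Pressing the open hatch shut again would latch it again.
- station: Bystander: loose grey push-button station, 85 x 140 mm and 60 mm high, with two round black buttons (13 mm proud) on top and no hatch. Origin: centre of its underside. It may stand left or right of the control box.
- contactor: Bystander: loose dark contactor block, 60 x 45 mm and 70 mm high. Origin: centre of its underside.
- tape: Bystander: loose black roll of tape lying flat, 84 mm across, 19 mm high. Origin: centre of its underside.
- screwdriver: Bystander: loose screwdriver with a black handle lying along its x axis, 200 mm long, handle 26 mm thick. Origin: on the bench below the middle of its length.
Not all that is in view belongs to the job. What is shaped like the fuse_box but red is not meant.

How it is judged (in metres and radians):
On the way, in this order (a step that is already met when the one before it is completed fails the run):
1. the fingers have pressed the hatch down at its ring mark (within 30 mm) far enough to change the latch over (value of joint latch below -0.003 m and value of joint hatch below -0.03 rad and contact force between the fingers and fuse_box above 1 N and horizontal distance between the grasp point and hatch_press below 0.03 m), for 0.03 s.
2. the hatch has sprung open and stays open for two seconds with nothing of the robot touching the box (value of joint hatch above 0.7 rad and contact force between each of the fingers, the arm and fuse_box below 0.1 N), for 1.8 s.
At the end, for the whole second after the job is handed in: The hatch stands open by more than 0.7 rad and is at rest, untouched; the control box is within 20 mm of where it was and level; every bystander is within 20 mm of where it was (value of joint hatch above 0.7 rad and velocity of joint hatch between -0.1 and 0.1 rad/s and distance of each of fuse_box, station, contactor, tape, screwdriver from where it was at the start of the episode below 0.02 m and angle between fuse_box's own z axis and vertical below 0.05 rad and linear speed of fuse_box below 0.02 m/s).
It fails at once if the open hatch is pressed shut again (a second press) (value of joint latch above 0.003 m and value of joint hatch below 0.05 rad).
It fails at once if the control box is lifted, tipped or shoved more than 20 mm (distance of fuse_box from where it was at the start of the episode above 0.02 m or angle between fuse_box's own z axis and vertical above 0.1 rad).
It fails at once if a bystander is lifted or pushed more than 20 mm (distance of any of station, contactor, tape, screwdriver from where it was at the start of the episode above 0.02 m).
It also fails if it takes over 32 s, if anything falls off the work surface, if the arm or the gripper's body presses on something with over 40 N, if the wrist force passes 120 N, or if a joint passes its speed limit or range.

## Robot

A 7-joint arm with a two-finger parallel gripper is mounted at the origin on the work surface. World frame = base frame: x ahead of the robot, y to its left, z up, the work surface at z = 0. Lengths are in mm, angles in rad, forces in N, time in s.
With the tool pointing down it reaches from about 350 to 900 mm from the base axis. Payload 19.9 kg.
Tool frame: the origin (TCP) lies between the finger pads; the fingertips stand 14 mm ahead of it and the grasp point (between the pads) lies 5 mm behind it; z points along the fingers, y is the direction in which the jaws open and shut (so a half turn about z gives the same grasp; the last joint's range is limited). The gripper opens to 94 mm and grips with 3 to 60 N. Pads are 16 mm wide; open, the fingers measure 119 mm over their backs; the gripper's body (75 mm by 177 mm) begins 78 mm behind the grasp point.
Start: joints at [1.105, 0.417, -0.01, 1.614, 0.005, 1.111, -0.053], TCP at [257.576, -569.431, 185.125] pointing down, gripper open.
Joint ranges: [-2.81, 2.81], [-0.39, 2.02], [-1.27, 1.25], [0.06, 2.57], [-1.19, 4.33], [0.19, 2], [-2.82, 2.82]. Speed limits (rad/s): [1.89, 1.89, 2.39, 2.39, 3.01, 3.01, 3.01].

## Interface

Orientations are given as a unit quaternion [w, x, y, z].
In Python, from cell import arm gives the robot as it stands. The module is installed in compiled form; this text tells all that it offers.
- The arm moves only by the shell command python3 -m pendant 'ROWS' [FORCE]. ROWS is JSON, a list that holds one entry, the list of rows, each a list of 5 numbers: the shift along the tool's x, y, z in cm, then the turn about the tool's z in rad, then the closure, from 0 (fully open) to 1 (shut). In form: [[[tx, ty, tz, twist, fingers], ...]]. A call has 1 to 5 rows; each row shifts and turns the commanded pose from where the row before left it, along the tool's axes as they then stand; what a row does not reach is not made up. A row lasts 1/10 s, in which the tool goes at most 50 mm and 8.59 degrees, less where a joint would pass 70% of its speed; a pose out of reach is approached as far as the arm can. A call with a gripper value outside its range is refused whole. The fingers move at their own pace and stop on an object; FORCE is the grip in N (left out, the last holds). Time passes only in rows, so rows that do not move let the fingers close. It gives the time, the measured TCP pose, the force and the opening at its end, in the units of the state.
- arm.state(): the state, without advancing time (a new reading comes with each control period).
- arm.get_image(name): name is "scene" or "top" or "wrist"; returns a dict with "color" (420x560x3 uint8, red, green, blue), "z_map" (420x560 float32, mm along the optical axis (not along the pixel's ray), 0 where there is no reading), "fx", "fy", "cx", "cy" (pixels), "k1" (the pictures are not rectified: a ray, as slopes to the right and down, at radius r is drawn at 1 + k1 r^2 times it, then the intrinsics apply), "view" (4x4, takes a point from world to camera coordinates). Camera axes: x right, y up, looking along -z (the intrinsics and any distortion apply to the point x, -y, -z); pixel columns grow to the right and rows downward; lengths in mm; the calibration is good to about 2 mm. A picture is of the moment at which its call begins.
- arm.job_done(): hands the job in, once; it reports no verdict.
Trained networks look in the newest picture that a camera, given by its name, has taken for a name from the list of things; names that differ only in an ending like _2 or _b are one class to them, and where a whole thing is asked for, a point or a joint stands for the part that bears it (a point fixed in the world has none). Each returns a list of dicts, best first, with "confidence" (0 to 1); they miss things now and then, are a little off and sometimes report something else, mostly with a low value. They report only what shows in the picture. A call takes as long as a camera call. They do not tell look-alikes from the thing itself.
- arm.search_frame(camera, name): "at" ([x, y, z] in mm, in world coordinates, good to about 4 mm: the middle of the surface that is visible of it).
- arm.spot_point(camera, name): "at" ([x, y, z] in mm, in world coordinates, good to about 4 mm: a listed point, or the origin of a listed thing).
The state is a dict: "t": time; "qpos": joint angles; "dq": joint speeds; "joint_torque": joint torques, N m; "ee_pos": TCP position; "ee_rot": TCP orientation; "ft_force": force on the tool from outside, world axes, zero at the start; "ft_torque": the same for the moment, N m; "width": opening from 0.0 (shut) to 1.0 (fully open).
Only numpy, scipy, OpenCV 4.12 (cv2) and the standard library are available. Lean on these libraries where they do the work, as an engineer would, in place of code of your own. Each camera call takes 0.05 s, during which the arm holds its last target.

## Working session

There is one attempt and no reset: what is moved stays moved. The work goes in short steps, Python scripts to look and compute and a shell command to move; the robot and the scene stay as the last step left them, time stands still between calls to the robot, and variables do not carry over. Pictures are saved under pics/ and viewed, and the job is handed in when it is done.

```bash
mkdir -p pics; python3 - <<'E'
from cell import arm
import cv2, numpy as np
s=arm.state(); print(s['t'],s['ee_pos'],s['ee_rot'],s['ft_force'],s['width'])
for c in ("scene","top"):
    im=arm.get_image(c); cv2.imwrite(f"pics/{c}0.png",im["color"][:,:,::-1])
    for n in ("fuse_box","hatch_press","hatch_hinge","station","contactor","tape","screwdriver"):
        print(c,n,[(np.round(d["at"]).tolist(),round(d["confidence"],2)) for d in arm.spot_point(c,n)][:3])
print(arm.state()['t'])
E
```

```text
0.0 [ 257.43177195 -569.09131261  184.53979073] [-5.86385231e-04  9.77525515e-01  2.10816264e-01 -1.61867751e-04] [ 0.17125569 -0.2888886   1.05333552] 0.9994908683520177
scene fuse_box [([516.0, 316.0, -1.0], 0.64)]
scene hatch_press [([491.0, 314.0, 102.0], 0.94), ([271.0, 271.0, 99.0], 0.94)]
scene hatch_hinge [([284.0, 345.0, 87.0], 0.72), ([570.0, 318.0, 87.0], 0.66)]
scene station [([475.0, -263.0, -0.0], 0.7)]
scene contactor [([491.0, 316.0, 103.0], 0.74), ([399.0, 8.0, -2.0], 0.66), ([473.0, -262.0, 1.0], 0.51)]
scene tape [([773.0, 143.0, -4.0], 0.66)]
scene screwdriver [([780.0, -168.0, 0.0], 0.77), ([471.0, -263.0, -1.0], 0.62)]
top fuse_box [([279.0, 296.0, -0.0], 0.76), ([515.0, 314.0, -2.0], 0.57), ([402.0, 3.0, -5.0], 0.45)]
top hatch_press [([275.0, 275.0, 102.0], 0.89), ([489.0, 313.0, 97.0], 0.59), ([779.0, -168.0, -2.0], 0.16)]
top hatch_hinge [([286.0, 350.0, 91.0], 0.75), ([571.0, 323.0, 89.0], 0.61)]
top station [([479.0, -266.0, -0.0], 0.74), ([402.0, 3.0, -4.0], 0.35)]
top contactor [([400.0, 5.0, -4.0], 0.64), ([516.0, 317.0, -1.0], 0.3)]
top tape [([771.0, 141.0, 1.0], 0.7), ([514.0, 314.0, -4.0], 0.34)]
top screwdriver [([778.0, -167.0, -0.0], 0.79)]
0.8
```

View pics/scene0.png

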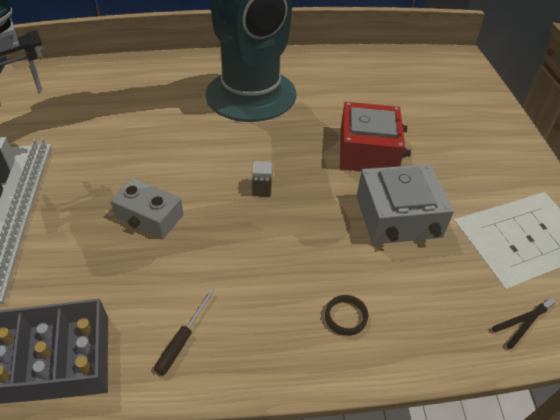

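View pics/top0.png

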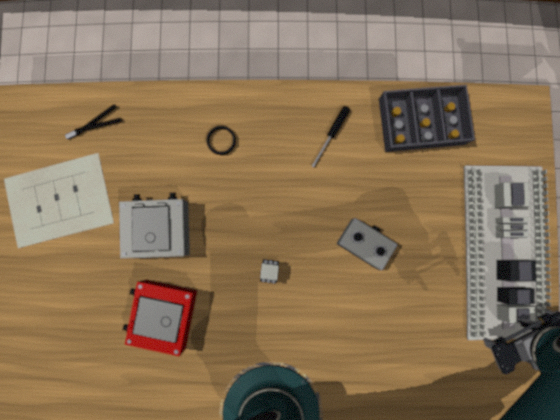

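Candidates for the hatch: the grey box with ring mark at scene (404,178) / top (150,238), and the red look-alike at scene (364,119) / top (165,321). The grey push-button station at scene (147,207) has two buttons and no hatch. I choose the grey box at about (515,315) and check it in a close crop and against depth.

```bash
cat > h.py <<'E'
import numpy as np, cv2
def ray_world(im,u,v,d=None,z=None):
    K=np.array([[im["fx"],0,im["cx"]],[0,im["fy"],im["cy"]],[0,0,1.]])
    p=cv2.undistortPoints(np.array([[[u,v]]],float),K,np.array([im["k1"],0,0,0.]))[0,0]
    V=np.array(im["view"]); R=V[:3,:3]; t=V[:3,3]; o=-R.T@t
    r=R.T@np.array([p[0],-p[1],-1])
    s=d if d is not None else (z-o[2])/r[2]
    return o+s*r
E
python3 - <<'E'
from cell import arm
from h import *
for c,(x,y) in (("scene",(404,190)),("top",(152,230))):
    im=arm.get_image(c); r=im["color"][y-55:y+55,x-65:x+65,::-1]
    cv2.imwrite(f"pics/{c}1.png",cv2.resize(r,None,fx=6,fy=6,interpolation=cv2.INTER_CUBIC))
    for (u,v) in ([(404,178)] if c=="scene" else [(150,238)]):
        d=float(im["z_map"][v,u]); print(c,ray_world(im,u,v,d=d),ray_world(im,u,v,z=100))
E
```

```text
scene [491.33803894 315.50674085  99.75342857] [491.58529221 315.38268235 100.        ]
top [488.77953279 313.27625599 103.02305185] [488.83102966 314.09162476 100.        ]
```

```bash
python3 -c "
import cv2,numpy as np
a=cv2.imread('pics/scene1.png');b=cv2.imread('pics/top1.png')
cv2.imwrite('pics/both1.png',cv2.resize(np.hstack([a,b]),(800,339)))"
```

```text
(no output)
```

View pics/both1.png

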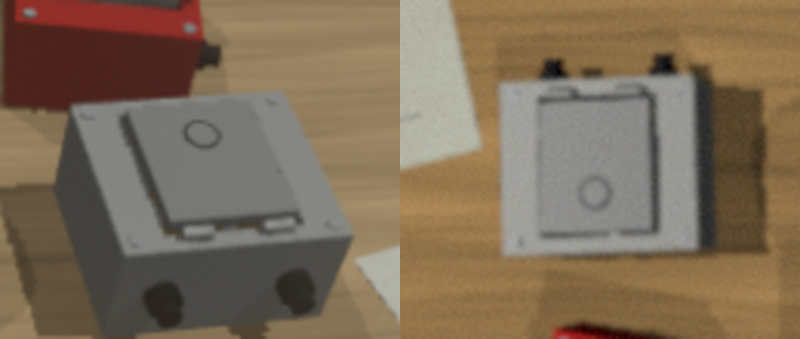

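The crop shows the grey box with its ring mark at crop (203,134) in scene and (595,192) in top. Both pixels work out to about (490, 315, 100), which agrees with the stated 100 mm height. Moving up and across now, fingers shutting.

```bash
python3 -m pendant '[[[0,0,-4,0,1],[2,-1,-4,0,1],[4,-2.3,0,0,1],[4,-2.3,0,0,1],[4,-2.3,0,0,1]]]' 20
```

```text
t: 1.4
ee_pos: [353.4, -438.3, 265.4]
ee_rot: [0.0, 0.978, 0.211, 0.0]
ft_force: [0.7, -1.7, 0.3]
width: 0.611
```

```bash
python3 -m pendant '[[[4,-2.3,0,0,1],[4,-2.3,0,0,1],[4,-2.3,0,0,1],[4,-2.3,0,0,1],[4,-2.3,0,0,1]]]'
```

```text
t: 1.9
ee_pos: [488.2, -250.9, 265.4]
ee_rot: [0.0, 0.978, 0.211, 0.0]
ft_force: [1.5, -0.7, -0.3]
width: 0.186
```

```bash
python3 -m pendant '[[[1.95,-4.3,0,0,1],[1.95,-4.3,0,0,1],[1.95,-4.3,0,0,1],[1.95,-4.3,0,0,1],[1.95,-4.3,0,0,1]]]'
```

```text
t: 2.4
ee_pos: [487.3, -14.7, 265.4]
ee_rot: [0.0, 0.978, 0.211, 0.0]
ft_force: [1.5, -0.2, 0.2]
width: 0.004
```

```bash
python3 -m pendant '[[[1.95,-4.3,0,0,1],[1.95,-4.3,0,0,1],[1.95,-4.3,0,0,1],[1.95,-4.3,0,0,1],[1.95,-4.3,0,0,1]]]'
```

```text
t: 2.9
ee_pos: [487.6, 221.4, 265.5]
ee_rot: [0.0, 0.978, 0.211, 0.0]
ft_force: [1.2, -0.1, -0.4]
width: 0.005
```

```bash
python3 -m pendant '[[[0,0,0,0.12,1],[0,0,0,0.12,1],[0,0,0,0.12,1],[0,0,0,0,1]]]'
python3 - <<'E'
from cell import arm
from h import *
from scipy.spatial.transform import Rotation as Ro
s=arm.state(); w,x,y,z=s["ee_rot"]; R=Ro.from_quat([x,y,z,w])
print(s["t"],s["ee_pos"],R.as_matrix().round(3),"delta tool",R.inv().apply(np.array([490,314.7,s["ee_pos"][2]])-s["ee_pos"]))
im=arm.get_image("wrist"); cv2.imwrite("pics/w1.png",im["color"][:,:,::-1])
print([(np.round(d["at"],1).tolist(),round(d["confidence"],2)) for d in arm.spot_point("wrist","hatch_press")])
E
```

```text
t: 3.3
ee_pos: [487.8, 219.7, 265.2]
ee_rot: [0.0, 1.0, 0.031, -0.0]
ft_force: [0.2, 0.7, 0.2]
width: 0.008
3.3 [487.79942871 219.67759543 265.17630433] [[ 0.998  0.063 -0.   ]
 [ 0.063 -0.998 -0.   ]
 [-0.     0.    -1.   ]] delta tool [ 8.14898941e+00 -9.46979083e+01 -4.20806150e-03]
[([491.0, 317.5, 101.5], 0.87)]
```

View pics/w1.png

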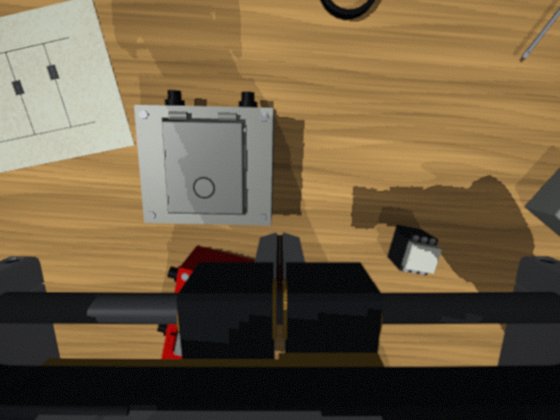

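The wrist view shows the grey box with its ring at (204,187); the red look-alike is at (200,270), partly behind the fingers. The wrist network puts the ring at (491,317.5,101.5), in agreement. Centring on it, then descending to about 15 mm above.

```bash
python3 -m pendant '[[[0.4,-4.8,0,0,1],[0.4,-4.8,0,0,1],[0,0,4.5,0,1],[0,0,4.5,0,1],[0,0,4,0,1]]]'
python3 -m pendant '[[[0,0,0.4,0,1],[0,0,0,0,1]]]'
python3 - <<'E'
from cell import arm
from h import *
im=arm.get_image("scene"); x,y=404,180
cv2.imwrite("pics/s2.png",cv2.resize(im["color"][y-80:y+80,x-100:x+100,::-1],None,fx=4,fy=4,interpolation=cv2.INTER_CUBIC))
E
```

```text
t: 3.9
ee_pos: [489.2, 315.9, 133.3]
ee_rot: [-0.0, 0.999, 0.034, -0.0]
ft_force: [0.6, 0.1, -1.1]
width: 0.004
t: 4.1
ee_pos: [489.6, 316.0, 131.6]
ee_rot: [-0.0, 0.999, 0.033, -0.0]
ft_force: [-0.7, 0.1, 1.2]
width: 0.006
```

View pics/s2.png

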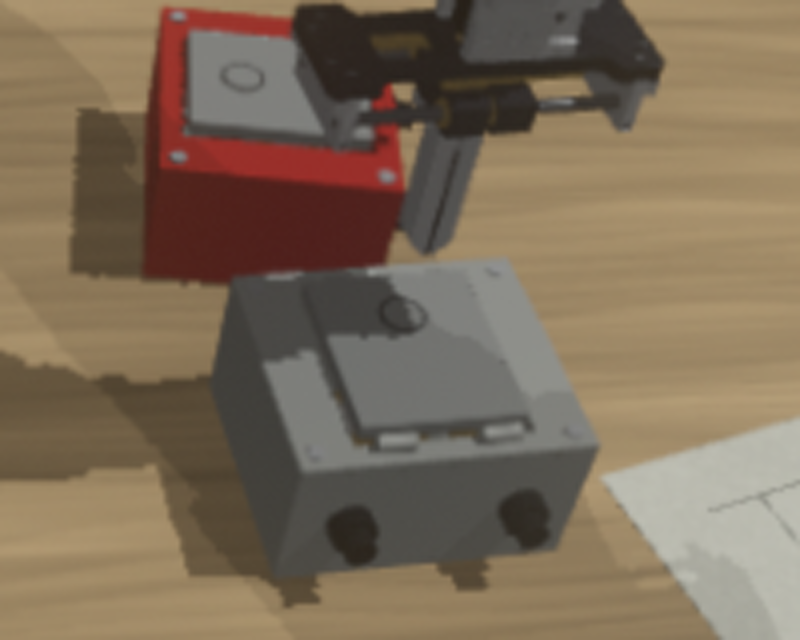

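The tips show at crop (425,250), i.e. full (410,162), while the ring is at crop (402,315). That gap looks large for 17 mm of height, so I'm checking by projection.

```bash
python3 - <<'E'
from cell import arm
from h import *
im=arm.get_image("scene"); s=arm.state(); print(s["ee_pos"],s["t"])
V=np.array(im["view"]);print("cam",-V[:3,:3].T@V[:3,3])
K=np.array([[im["fx"],0,im["cx"]],[0,im["fy"],im["cy"]],[0,0,1.]])
def proj(p):
    c=V[:3,:3]@p+V[:3,3]; q=np.array([[c[0],-c[1],-c[2]]])
    return cv2.projectPoints(q,np.zeros(3),np.zeros(3),K,np.array([im["k1"],0,0,0.]))[0].ravel()
p=np.array(s["ee_pos"])
for dz in (0,-14): print(dz,proj(p+[0,0,dz]))
print("ring",proj(np.array([490.,315,100])))
print(ray_world(im,410,162,z=117.6), "depth pts:")
for u,v in ((410,160),(409,158),(411,155),(414,148)): print(u,v,ray_world(im,u,v,d=float(im["z_map"][v,u])))
print(ray_world(im,404.5,178.7,d=float(im["z_map"][179,404])))
E
```

```text
[490.62557933 316.61360671 133.40094581] 4.2
cam [1249.2581599   -64.77714452  855.58347099]
0 [407.58194082 166.73755437]
-14 [406.23776084 171.38024935]
ring [403.64763551 177.51626199]
[458.80362062 335.15383252 117.6       ] depth pts:
410 160 [500.90091886 312.53209376 162.74125286]
409 158 [500.90148581 308.95134974 168.64387261]
411 155 [502.1854541  310.89209689 178.19393693]
414 148 [504.66895141 311.86183892 199.75361027]
[498.0116763  313.82679033 104.14000645]
```

```bash
python3 - <<'E'
from cell import arm
from h import *
im=arm.get_image("scene"); x,y=404,175
cv2.imwrite("pics/s3.png",cv2.resize(im["color"][y-45:y+45,x-60:x+60,::-1],None,fx=6,fy=6,interpolation=cv2.INTER_CUBIC))
z=im["z_map"]
for v in range(146,184,2):
    print(v,[ (lambda p:f"{p[0]:.0f},{p[1]:.0f},{p[2]:.0f}")(ray_world(im,u,v,d=float(z[v,u]))) for u in (402,405,408,411,414)])
s=arm.state();print(s["t"],s["ee_pos"])
w=arm.get_image("wrist"); cv2.imwrite("pics/w3.png",w["color"][:,:,::-1])
E
```

```text
146 ['372,346,91', '269,403,1', '495,302,198', '504,304,205', '501,312,202']
148 ['380,344,91', '343,370,58', '495,303,192', '503,306,199', '504,312,199']
150 ['377,347,82', '484,303,177', '496,304,187', '503,307,193', '502,314,192']
152 ['371,351,70', '487,303,174', '500,303,185', '501,310,186', '499,317,183']
154 ['377,349,70', '491,302,172', '501,304,180', '503,310,182', '499,319,177']
156 ['377,351,63', '492,303,166', '503,304,176', '502,312,175', '500,319,173']
158 ['377,352,56', '314,391,-2', '502,306,170', '502,313,169', '502,320,169']
160 ['324,379,-0', '322,388,-2', '500,308,162', '501,315,163', '501,322,162']
162 ['332,377,1', '330,386,-2', '330,395,-2', '500,316,156', '335,409,2']
164 ['343,373,3', '339,384,-1', '338,392,-2', '343,398,2', '341,408,-0']
166 ['440,328,88', '442,334,90', '445,340,92', '443,348,90', '444,356,90']
168 ['450,324,91', '460,327,100', '460,334,100', '463,340,102', '461,348,100']
170 ['465,318,99', '464,326,99', '471,330,105', '466,340,99', '468,346,101']
172 ['473,316,101', '472,324,99', '471,331,98', '474,337,100', '475,343,102']
174 ['481,313,103', '480,321,101', '480,328,101', '481,335,102', '483,341,103']
176 ['485,313,100', '488,318,102', '486,326,100', '489,332,102', '489,340,102']
178 ['496,309,104', '496,316,104', '495,323,103', '494,331,101', '494,338,101']
180 ['499,308,102', '498,316,100', '498,323,100', '501,329,102', '500,336,101']
182 ['505,307,101', '505,314,101', '506,320,101', '503,329,98', '505,335,99']
4.25 [490.67443604 316.60793318 133.48011713]
```

View pics/s3.png

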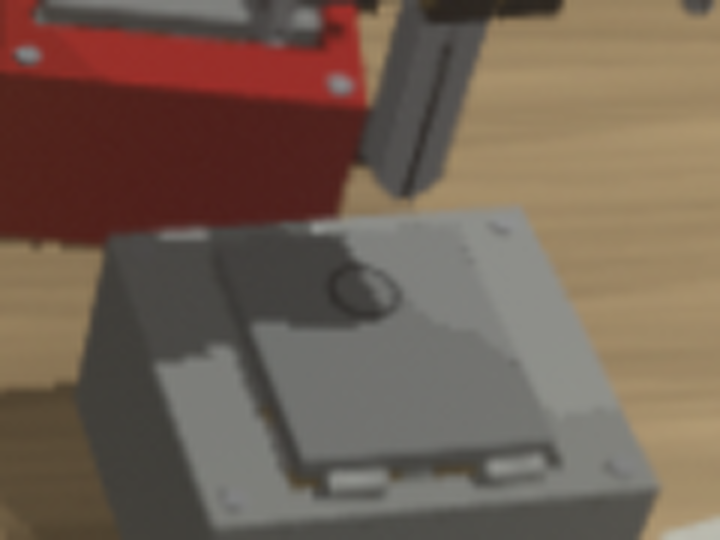

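View pics/w3.png

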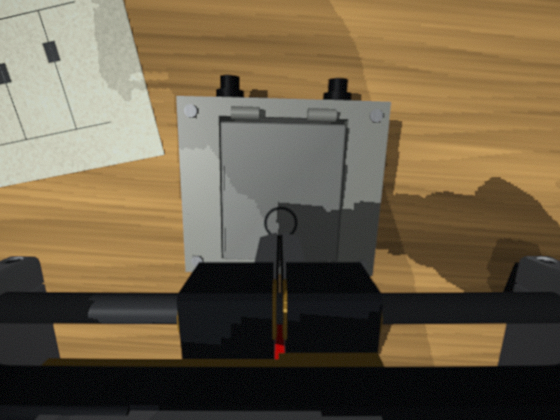

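The depth puts the fingertips at z ≈ 155, horizontally at (493,315), over the ring (wrist view: ring at (280,222), finger in line). The state would put the tips at 119, so the height disagrees by about 35 mm. I'll descend in guarded steps and use the force to find contact.

```bash
python3 -m pendant '[[[0,0,0.7,0,1],[0,0,0.7,0,1],[0,0,0,0,1]]]'
python3 - <<'E'
from cell import arm
from h import *
im=arm.get_image("scene"); x,y=404,175
cv2.imwrite("pics/s4.png",cv2.resize(im["color"][y-45:y+45,x-60:x+60,::-1],None,fx=6,fy=6,interpolation=cv2.INTER_CUBIC))
z=im["z_map"]
for v in range(160,180,2):
    print(v,[ (lambda p:f"{p[0]:.0f},{p[1]:.0f},{p[2]:.0f}")(ray_world(im,u,v,d=float(z[v,u]))) for u in (402,405,408,411,414)])
E
```

```text
t: 4.6
ee_pos: [489.2, 315.5, 116.2]
ee_rot: [0.0, 0.999, 0.032, -0.001]
ft_force: [-0.3, -0.1, -0.8]
width: 0.004
160 ['481,304,146', '500,302,162', '499,309,161', '500,315,162', '501,322,162']
162 ['329,378,-2', '500,303,157', '500,310,156', '498,317,154', '499,324,154']
164 ['341,374,1', '500,304,150', '502,310,152', '497,319,148', '501,324,151']
166 ['440,327,89', '499,306,144', '500,313,144', '1249,-65,856', '442,357,88']
168 ['451,324,92', '461,326,101', '460,334,100', '461,341,101', '462,347,102']
170 ['468,317,102', '468,324,102', '467,332,100', '466,340,99', '468,346,101']
172 ['476,314,104', '472,323,99', '475,329,102', '475,337,101', '473,345,99']
174 ['480,313,102', '480,321,101', '481,327,102', '481,335,101', '479,343,99']
176 ['486,312,101', '488,318,103', '486,326,100', '487,333,101', '488,340,102']
178 ['492,311,100', '492,318,100', '495,323,103', '492,332,100', '494,338,101']
```

View pics/s4.png

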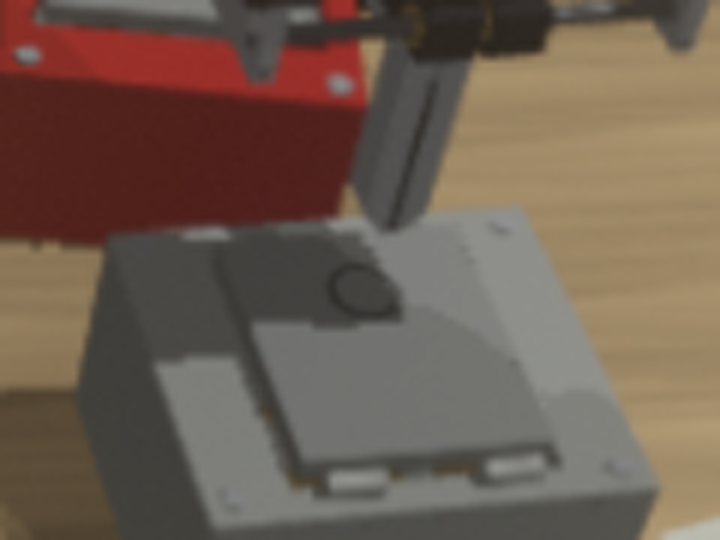

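No contact, and the image shows the tips at z ≈ 141, so depth and force both contradict the stated tip offset. Continuing down in guarded steps.

```bash
python3 -m pendant '[[[0,0,0.5,0,1],[0,0,0.5,0,1],[0,0,0,0,1]]]'
python3 -m pendant '[[[0,0,0.5,0,1],[0,0,0.5,0,1],[0,0,0,0,1]]]'
```

```text
t: 4.95
ee_pos: [489.3, 315.7, 106.4]
ee_rot: [0.0, 0.999, 0.032, -0.001]
ft_force: [0.6, 0.8, 0.2]
width: 0.006
t: 5.25
ee_pos: [489.3, 315.7, 96.4]
ee_rot: [0.0, 0.999, 0.032, -0.0]
ft_force: [-0.6, 1.0, -0.5]
width: 0.005
```

```bash
python3 - <<'E'
from cell import arm
from h import *
im=arm.get_image("scene"); x,y=404,175
cv2.imwrite("pics/s5.png",cv2.resize(im["color"][y-45:y+45,x-60:x+60,::-1],None,fx=6,fy=6,interpolation=cv2.INTER_CUBIC))
z=im["z_map"]
for v in range(162,186,2):
    print(v,[ (lambda p:f"{p[0]:.0f},{p[1]:.0f},{p[2]:.0f}")(ray_world(im,u,v,d=float(z[v,u]))) for u in (402,405,408,411)])
E
```

```text
162 ['481,305,139', '500,303,157', '500,310,157', '499,317,155']
164 ['489,303,141', '501,304,152', '499,311,150', '498,319,148']
166 ['490,303,136', '501,305,146', '500,312,144', '501,319,145']
168 ['491,304,131', '501,306,140', '498,315,136', '498,322,136']
170 ['495,304,128', '503,307,136', '498,316,131', '497,324,129']
172 ['472,316,100', '500,309,127', '498,317,125', '499,324,125']
174 ['479,314,101', '501,310,121', '502,317,122', '480,335,100']
176 ['486,312,101', '488,318,103', '487,326,101', '487,333,101']
178 ['492,311,100', '494,316,103', '493,324,101', '495,330,102']
180 ['498,309,101', '503,313,105', '498,323,99', '497,331,99']
182 ['504,307,100', '508,312,104', '506,320,102', '505,328,100']
184 ['509,306,99', '508,314,98', '511,319,100', '511,327,99']
```

View pics/s5.png

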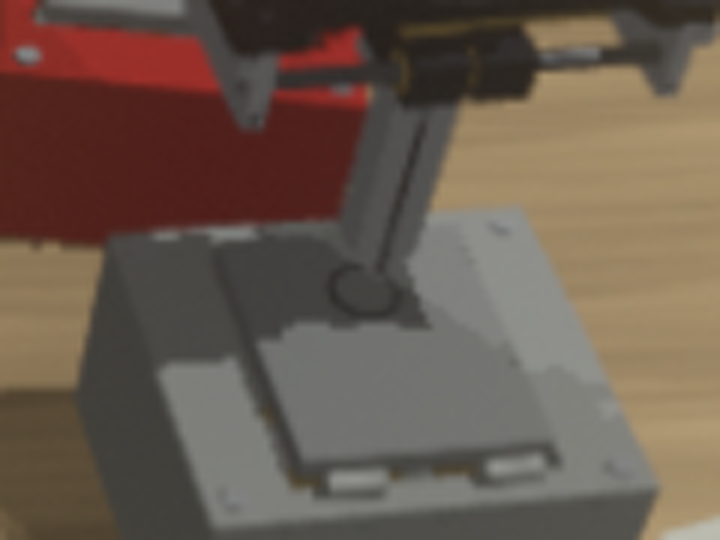

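Tips are now at z ≈ 120, just behind the ring in the picture at crop (370,270). The shadow has nearly met the tip. I'll go 10 mm more, check the clearance of the gripper's hanging bracket, then make fine steps.

```bash
python3 -m pendant '[[[0,0,0.5,0,1],[0,0,0.5,0,1],[0,0,0,0,1]]]'
python3 - <<'E'
from cell import arm
from h import *
im=arm.get_image("scene"); z=im["z_map"]
cv2.imwrite("pics/s6.png",cv2.resize(im["color"][85:235,304:504,::-1],None,fx=4,fy=4,interpolation=cv2.INTER_CUBIC))
for v in range(144,160,2):
    print(v,[ (lambda p:f"{p[0]:.0f},{p[1]:.0f},{p[2]:.0f}")(ray_world(im,u,v,d=float(z[v,u]))) for u in (382,384,386,388)])
E
```

```text
t: 5.6
ee_pos: [489.3, 315.6, 86.4]
ee_rot: [0.0, 0.999, 0.032, -0.0]
ft_force: [0.6, 0.3, 0.0]
width: 0.003
144 ['528,230,234', '530,234,235', '530,238,235', '530,242,235']
146 ['531,230,231', '528,235,229', '531,239,230', '529,244,229']
148 ['519,236,215', '530,236,225', '530,240,225', '527,245,222']
150 ['522,236,212', '528,237,218', '529,241,218', '369,315,76']
152 ['524,236,209', '531,237,215', '530,242,214', '370,315,71']
154 ['365,303,61', '528,239,207', '529,243,208', '369,317,63']
156 ['368,303,57', '368,308,56', '370,312,58', '366,319,55']
158 ['366,305,48', '367,310,49', '370,314,52', '368,320,49']
```

View pics/s6.png

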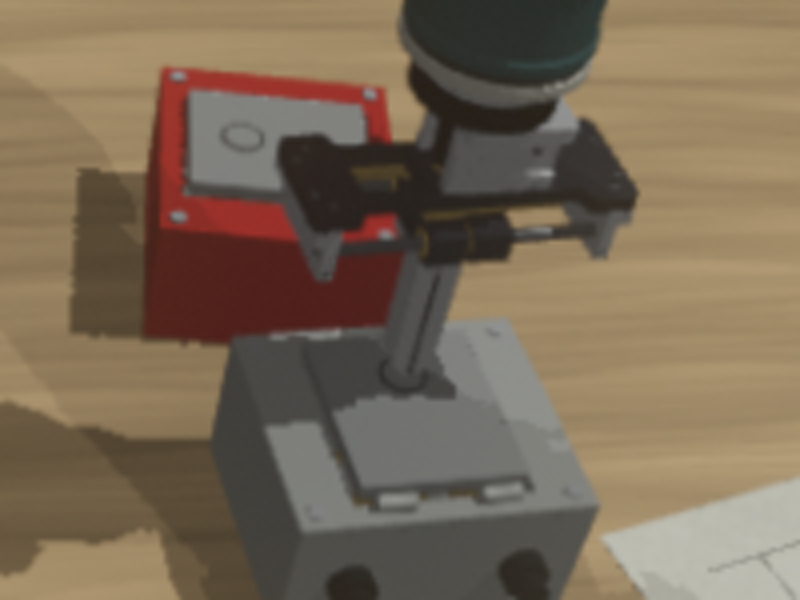

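The tips stand inside the ring at crop (403,380), about 9 mm above it, and the bracket is at z ≈ 205, clear of everything. Fine steps now.

```bash
python3 -m pendant '[[[0,0,0.4,0,1],[0,0,0.3,0,1],[0,0,0,0,1]]]'
python3 -m pendant '[[[0,0,0.2,0,1],[0,0,0,0,1]]]'
python3 -m pendant '[[[0,0,0.2,0,1],[0,0,0,0,1]]]'
```

```text
t: 5.95
ee_pos: [489.6, 315.9, 79.9]
ee_rot: [-0.0, 0.999, 0.032, -0.0]
ft_force: [-1.0, -0.4, 2.6]
width: 0.004
t: 6.15
ee_pos: [489.5, 316.0, 78.0]
ee_rot: [-0.0, 0.999, 0.032, -0.0]
ft_force: [-2.5, 1.0, 2.7]
width: 0.005
t: 6.35
ee_pos: [489.4, 316.0, 76.0]
ee_rot: [-0.0, 0.999, 0.032, -0.0]
ft_force: [-2.5, 0.5, 3.0]
width: 0.004
```

Contact at about 80 (≈3 N). Continuing to the firm stop.

```bash
python3 -m pendant '[[[0,0,0.2,0,1],[0,0,0,0,1]]]'
python3 -m pendant '[[[0,0,0.1,0,1],[0,0,0,0,1]]]'
```

```text
t: 6.55
ee_pos: [489.4, 316.0, 74.0]
ee_rot: [-0.0, 0.999, 0.032, -0.0]
ft_force: [-3.6, -0.2, 3.8]
width: 0.008
t: 6.75
ee_pos: [489.4, 316.0, 73.2]
ee_rot: [-0.0, 0.999, 0.032, -0.0]
ft_force: [-5.0, 0.0, 5.9]
width: 0.007
```

```bash
python3 -m pendant '[[[0,0,0.1,0,1],[0,0,0,0,1]]]'
python3 -m pendant '[[[0,0,0.1,0,1],[0,0,0,0,1]]]'
```

```text
t: 6.95
ee_pos: [489.5, 316.1, 72.7]
ee_rot: [-0.0, 0.999, 0.032, 0.0]
ft_force: [-7.4, -2.0, 14.7]
width: 0.006
t: 7.15
ee_pos: [489.5, 316.1, 72.2]
ee_rot: [0.0, 0.999, 0.032, 0.0]
ft_force: [-10.7, -4.3, 24.1]
width: 0.006
```

```bash
python3 - <<'E'
from cell import arm
from h import *
im=arm.get_image("scene"); z=im["z_map"]
cv2.imwrite("pics/s7.png",cv2.resize(im["color"][130:250,344:464,::-1],None,fx=5,fy=5,interpolation=cv2.INTER_CUBIC))
s=arm.state();print(s["ee_pos"],s["ft_force"])
E
```

```text
[489.48927349 316.19513964  72.2146161 ] [-10.65607681  -4.66460291  23.29154784]
```

View pics/s7.png

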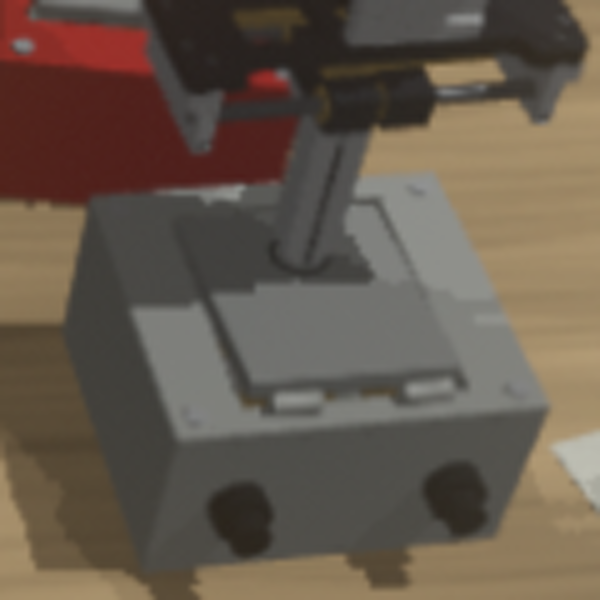

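The hatch is bottomed out (24 N, hatch sunk level at the ring, box not moved). Lifting straight up.

```bash
python3 -m pendant '[[[0,0,-1.5,0,1],[0,0,-3,0,1],[0,0,-4.5,0,1],[0,0,-4.5,0,1],[0,0,-4.5,0,1]]]'
python3 -m pendant '[[[0,0,-4,0,1],[0,0,0,0,1]]]'
python3 - <<'E'
from cell import arm
from h import *
im=arm.get_image("scene")
cv2.imwrite("pics/s8.png",cv2.resize(im["color"][85:245,304:504,::-1],None,fx=4,fy=4,interpolation=cv2.INTER_CUBIC))
E
```

```text
t: 7.7
ee_pos: [489.7, 315.6, 253.4]
ee_rot: [-0.0, 0.999, 0.032, 0.0]
ft_force: [0.4, -0.7, 0.3]
width: 0.006
t: 7.9
ee_pos: [491.4, 317.1, 296.8]
ee_rot: [-0.002, 0.999, 0.032, 0.004]
ft_force: [0.8, -0.0, -0.4]
width: 0.008
```

View pics/s8.png

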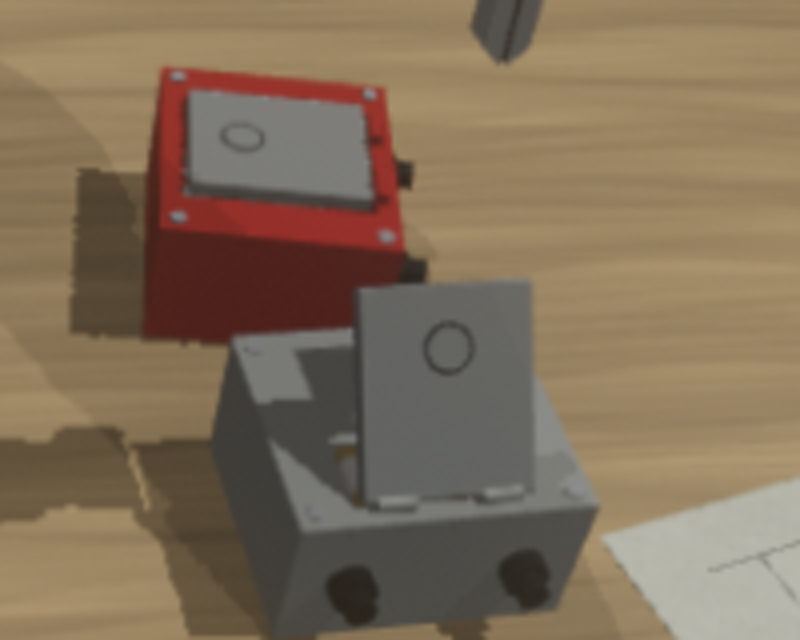

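The hatch stands open, with its ring at crop (448,347), and the fingertips are far above at crop (500,60). Holding still and watching for more than two seconds.

```bash
for i in 1 2 3 4 5; do python3 -m pendant '[[[0,0,0,0,1],[0,0,0,0,1],[0,0,0,0,1],[0,0,0,0,1],[0,0,0,0,1]]]' | grep -E "t:|ft_force"; done
python3 - <<'E'
from cell import arm
from h import *
im=arm.get_image("scene"); cv2.imwrite("pics/s9.png",im["color"][:,:,::-1])
for n in ("fuse_box","station","contactor","tape","screwdriver"):
    print(n,[(np.round(d["at"]).tolist(),round(d["confidence"],2)) for d in arm.spot_point("scene",n)][:3])
z=im["z_map"]; V=im["view"]
P=[ray_world(im,u,v,d=float(z[v,u])) for u,v in ((396,160),(416,172),(434,160),(434,195),(416,195))]
for p in P: print(p.round())
E
```

```text
t: 8.45
ee_rot: [0.0, 0.999, 0.032, -0.0]
ft_force: [-0.5, -0.3, 0.5]
t: 8.95
ee_rot: [-0.0, 0.999, 0.032, -0.0]
ft_force: [-0.6, -0.6, 0.3]
t: 9.45
ee_rot: [-0.0, 0.999, 0.032, -0.0]
ft_force: [0.3, -0.3, -0.4]
t: 9.95
ee_rot: [-0.0, 0.999, 0.032, -0.0]
ft_force: [-0.4, 0.7, -0.3]
t: 10.45
ee_rot: [-0.0, 0.999, 0.032, -0.0]
ft_force: [-0.1, 0.7, -0.5]
fuse_box [([277.0, 300.0, -2.0], 0.85), ([516.0, 315.0, -1.0], 0.84)]
station [([476.0, -263.0, 1.0], 0.72)]
contactor [([400.0, 8.0, -1.0], 0.66)]
tape [([776.0, 138.0, -4.0], 0.61)]
screwdriver [([779.0, -168.0, 1.0], 0.95)]
[517. 273. 179.]
[534. 317. 159.]
[520. 357. 178.]
[565. 358. 118.]
[564. 317. 120.]
```

View pics/s9.png

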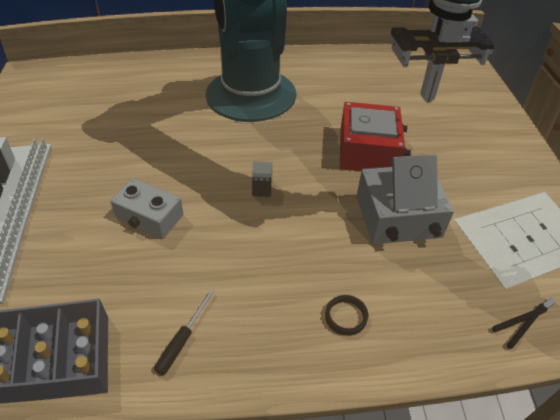

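The hatch is still open (ring at (416,172), slope from depth ≈ 0.9 rad). The box and bystanders are where they were, and the hand is clear at (430,95).

```bash
python3 -c "
from cell import arm
print(arm.job_done(), arm.state()['t'])"
```

```text
the job is handed in; nothing more can be done
the job is handed in; nothing more can be done
```

The fuse hatch on the grey control box is open, and I handed the job in; no verdict came back. I pressed once at the ring mark with the shut fingertips, down to the firm stop (about 8 mm after contact, 24 N). Then I lifted straight up and kept off for 2.5 s.

**Last checks:**
- **Hatch:** it stands open at about 0.9 rad, measured from the depth picture.
- **Control box:** it was found at (516,315), the same as at the start to within 1–2 mm.
- **Bystanders:** all four were within about 5 mm of their first readings, which is within the networks' error.
- **Hand:** it is well above the box, and the wrist force shows only noise.

**Disagreements:**
- **Fingertip height:** the pictures put the shut fingertips about 23 mm behind the reported TCP height, where the description says 14 mm ahead of it. I found contact by depth and force instead, at TCP z ≈ 80 mm.
- **Side force:** a sideways force of about 11 N built up at the bottom of the press, without visibly moving the box.

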